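# Set the carton stop in its notch

### The arm

A 6-joint arm with a two-finger parallel gripper is mounted at the origin on a cart in front of the work surface, level with it; the furniture and walls round the work are solid. World frame = base frame: x ahead of the robot, y to its left, z up, the work surface at z = 0. Lengths are in m, angles in rad, forces in N, time in s.
With the tool pointing down it reaches from about 0.375 to 0.975 m from the base axis. Payload 3.8 kg.
Tool frame: the origin (TCP) lies at the very end of the fingers, on their centre line; the grasp point (between the pads) lies 19 mm behind it (bot.pinch_z is the distance from the TCP to the grasp point, in m); x points along the fingers, y is the direction in which the jaws open and shut, and the axes are right-handed (so a half turn about x gives the same grasp; the last joint's range is limited). The gripper opens to 85 mm and grips with 20 to 120 N. Pads are 22 mm wide; open, the fingers measure 114 mm over their backs; the gripper's body (76 mm by 85 mm) begins 54 mm behind the grasp point. The pads swing forward as they close: fully open they stand 13 mm farther back than shut.
Start: joints at [-1.183, 0.264, 1.604, -0, 1.274, -0.037], TCP at [0.278, -0.615, 0.231] pointing down, gripper open.
Joint ranges: [-2.63, 2.63], [-0.94, 2.18], [0.31, 2.57], [-1.31, 4.45], [0, 2.66], [-2.55, 2.55]. Speed limits (rad/s): [2.57, 2.57, 3.14, 3.14, 3.14, 3.14].

### API

Orientations are given as a rotation vector (axis times angle).
In Python, from workcell import monitor, imaging, finish_job, bot gives the robot as it stands.
- The arm moves only by the tool jog_arm, never from a script. Its argument "rows" is a list of rows, each a list of 7 numbers: the shift along the tool's x, y, z in m, then the turn, a rotation vector about the tool's x, y, z in rad, then the opening in per cent of the stroke, from 0 (shut) to 100 (fully open). A call has 1 to 20 rows; each row is the pose to reach, as a shift and turn from the pose measured when the call began, along the tool's axes at that moment; what a row does not reach only later rows make up. A row lasts 1/10 s, in which the tool goes at most 50 mm and 8.59 degrees, less where a joint would pass 70% of its speed; a pose out of reach is approached as far as the arm can. A call with a gripper value outside its range is refused whole. The fingers move at their own pace and stop on an object; "force" is the grip in N (left out, the last holds). Time passes only in rows, so rows that repeat a pose let the fingers close. It gives the time, the measured TCP pose, the force and the opening at its end, in the units of the state.
- monitor.read_state(): the state, without advancing time (a new reading comes with each control period).
- imaging.read_camera(name): name is "scene" or "top"; returns the picture (480x640x3 uint8, blue, green, red); there is no depth.
- imaging.camera_params(name): a dict with "fx", "fy", "cx", "cy" (pixels), "T" (4x4, takes a point from camera to world coordinates). Camera axes: x right, y down, z forward; pixel columns grow to the right and rows downward; lengths in m; the calibration is good to about 2 mm. A picture is of the moment at which its call begins. camera_params takes no time and is no camera call.
- finish_job(): hands the job in, once; it reports no verdict.
The state is a dict: "time": time; "q": joint angles; "joint_vel": joint speeds; "joint_torque": joint torques, N m; "tool_pos": TCP position; "tcp_rot": TCP orientation; "wrist_force": force on the tool from outside, world axes, zero at the start; "torque": the same for the moment, N m; "width": opening from 0.0 (shut) to 1.0 (fully open).
Only numpy, scipy, OpenCV 4.12 (cv2) and the standard library are available. Lean on these libraries where they do the work, as an engineer would, in place of code of your own. Each camera call takes 0.05 s, during which the arm holds its last target. There are 200 camera calls.

### The job

The packing guide on the table holds a row of two small cartons in front of its sliding stop. With the fingertips, push the stop along its rail toward the cartons, past the first notch, until its spring pin drops into the second notch and stays there, so that the row is closed up loosely before the end plate. Push, do not pinch the stop; do not jam or lift the cartons, and leave the other things where they stand.

Things in the scene. Friction and masses are not known exactly. Their poses are not given: they have to be found in the camera images.
- guide: Packing guide fixed to the table, 154 x 272 mm: grey tray (floor 8 mm high), upright end plate across its left end, 30 mm wide rail along its robot side, right end open. Origin on the table; x across it, away from the robot; y along the rail, the way the stop is pushed; z up. End plate (50 mm high) has its inner face at y = 150 mm; tray middle line x = 10 mm, rail middle line x = -67 mm.
- stop (a joint): Black sliding stop on the rail, metres along guide +y; starts at 0 to 0.02, first notch at 0.045, second at 0.095, end of travel 0.112. Rubbing takes 1 to 3 N, leaving a notch 8 to 9 N; within about 3 mm of a notch the pin draws the stop in, felt as a dip in the push. At 0.095 the two cartons have 10 mm to spare before the end plate; at 0.105 they jam.
- pin (a joint): Spring pin with a small knob, upright in the stop's carriage over the rail: height in metres relative to riding on the flat strip; 0 on the strip, about -0.0035 when it has dropped into a notch.
- push_face (a point): Centre of the right-hand (guide -y) face of the stop's upright tab, 69 mm above the table; moves with the stop: the flat face to push toward guide +y. Tab 44 mm wide, 12 mm thick, 46 to 92 mm above the table; below it, flush, the stop's plate, 106 mm wide, 10 to 50 mm above the table. The other face, toward the cartons, is at guide y = -55 mm + the joint value.
- first_notch (a point): 13 mm wide gap in the steel strip on top of the rail, 26 mm above the table: first notch on the stop's way (room for three cartons).
- second_notch (a point): The second notch, 50 mm farther along guide +y (room for two cartons).
- carton_1: Small carton lying crossways in the tray, 50 mm along the guide, 106 mm across, 43 mm high, about 85 g, loose, next to the stop. Origin at the middle of its underside.
- carton_2: The same, nearer the end plate.
- vial_near: Bystander: small glass vial beside the right end of the guide, 20 dia x 46 mm, loose; origin at the middle of its underside.
- vial_far: Bystander: small glass vial beside the right end of the guide, farther from the robot, 20 dia x 46 mm, loose; origin at the middle of its underside.
- spare_carton: Bystander: carton like those in the row, lying loose beyond the left end of the guide, 50x106x43 mm, loose; origin at the middle of its underside.
- clip: Bystander: black fold-back clip near the right edge of the table, 41x33x42 mm, loose; origin at the middle of its underside.
- gel: Bystander: pump bottle, 55 dia x 149 mm, loose; origin at the middle of its underside.
- stapler: Bystander: stapler, 36x133x45 mm, loose; origin at the middle of its underside.
- scanner: Bystander: small finger scanner, 49x33x21 mm, loose; origin at the middle of its underside.

How it is judged:
By the outcome, as a careful person would: the job done as asked, in the order asked, and still so for the second after the job is handed in, with the robot touching nothing.
It also fails if it takes over 45 s, if anything falls off the work surface, if the arm or the gripper's body presses on something with over 40 N, if the wrist force passes 120 N, or if a joint passes its speed limit or range.

## Working session

There is one attempt and no reset: what is moved stays moved. The work goes in short steps, Python scripts to look and compute and a tool call to move; the robot and the scene stay as the last step left them, time stands still between calls to the robot, and variables do not carry over. Pictures are saved under pics/ and viewed, about 8 in all and at most 12, crops included, and the job is handed in when it is done.

Besides the shell and the picture viewer there is one more tool, called after "Request:" in YAML: its name, and indented under it one key for each argument. jog_arm: Moves the arm, as the interface text tells. Its arguments: {"type":"object","properties":{"rows":{"type":"array","items":{"type":"array","items":{"type":"number"}}},"force":{"type":"number"}},"required":["rows"]}

```bash
mkdir -p pics
python3 - <<'E'
from workcell import monitor, imaging, bot
import cv2
for n in("scene","top"):
    im=imaging.read_camera(n); cv2.imwrite(f"pics/{n}0.png",im)
    p=imaging.camera_params(n); print(n,p["fx"],p["cx"],p["cy"],p["T"])
print(monitor.read_state())
E
```

```text
scene 562.9153381821528 317.43999162474506 239.19445238060698 [[ 0.82825395 -0.25386722  0.49954662  0.04267827]
 [-0.56031663 -0.36506887  0.74348504 -0.88700982]
 [-0.00637756 -0.8956987  -0.44461576  0.54083238]
 [ 0.          0.          0.          1.        ]]
top 585.6262053078515 314.57288378976915 239.26113721397502 [[ 0.01478134 -0.98280371  0.18406078  0.33463264]
 [-0.99971759 -0.01110055  0.02101214 -0.13022421]
 [-0.01860763 -0.18431939 -0.98269025  1.35670983]
 [ 0.          0.          0.          1.        ]]
{'time': 0.1, 'q': array([-1.18292072e+00,  2.64711000e-01,  1.60529292e+00, -3.13568367e-05,
        1.27371493e+00, -3.69454296e-02]), 'joint_vel': array([-0.00110972, -0.0025391 , -0.00321314,  0.00075413, -0.00050367,
        0.00069997]), 'joint_torque': array([ 8.36709241e-04, -5.16706896e+01, -3.68591273e+01,  6.87973582e-06,
        6.27771937e-03,  1.25227359e-06]), 'tool_pos': array([ 0.27790477, -0.61437598,  0.23003422]), 'tcp_rot': array([ 1.98727272,  0.43080333, -1.98808745]), 'wrist_force': array([-0.19898653, -0.66913795,  0.4652693 ]), 'torque': array([ 0.00423074, -0.02204258, -0.03264722]), 'width': 1.0030554937587797}
```

View pics/scene0.png

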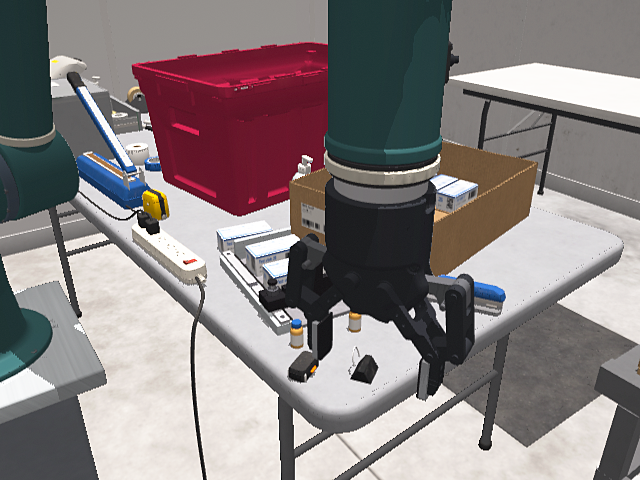

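View pics/top0.png

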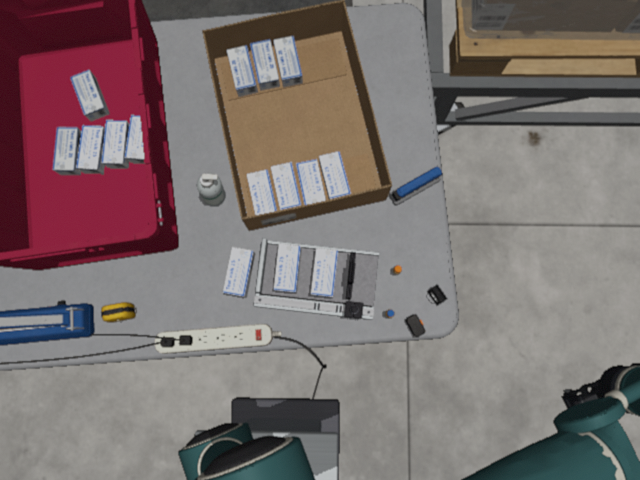

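The top view shows the guide at about u 253–380, v 238–318, with the stop at about (350, 280). The vials are at (397, 269) and (389, 314). I'll enlarge this area.

```bash
python3 - <<'E'
import cv2
im=cv2.imread("pics/top0.png")[228:338,215:375+40]
cv2.imwrite("pics/crop0.png",cv2.resize(im,None,fx=4,fy=4,interpolation=cv2.INTER_CUBIC))
E
cat > h.py <<'E'
import numpy as np
from workcell import imaging
def ray(n,u,v,z):
    p=imaging.camera_params(n);T=p["T"]
    d=T[:3,:3]@[(u-p["cx"])/p["fx"],(v-p["cy"])/p["fy"],1];o=T[:3,3]
    return o+d*(z-o[2])/d[2]
def proj(n,P):
    p=imaging.camera_params(n);T=p["T"];c=T[:3,:3].T@(np.array(P)-T[:3,3])
    return np.array([p["fx"]*c[0]/c[2]+p["cx"],p["fy"]*c[1]/c[2]+p["cy"]])
E
```

```text
(no output)
```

View pics/crop0.png

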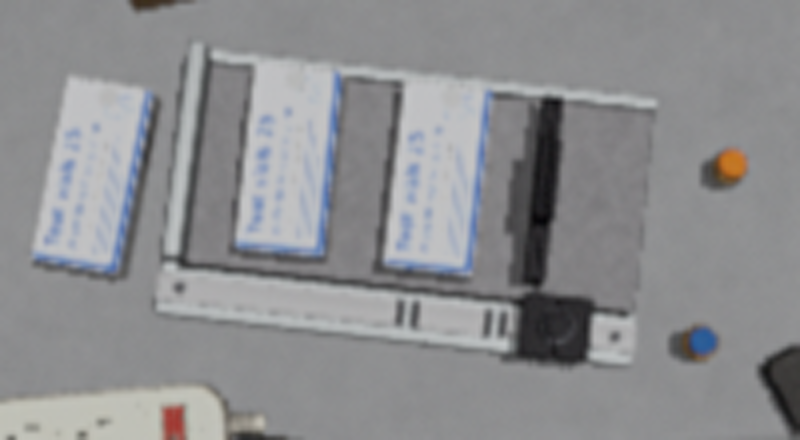

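Run:
```python
from h import *
c=lambda x,y,z:ray("top",215+(x-1.5)/4,228+(y-1.5)/4,z)
n2=c(407,313,.026);n1=c(495,323,.026)
s2=c(179,287,.026);s1=c(615,337,.026)
print(n1,n2,np.linalg.norm(n1-n2),s2,s1)
d=(s2-s1)[:2];d/=np.linalg.norm(d);ey=np.append(d,0);ex=np.array([d[1],-d[0],0])
print("yaw of guide +y",np.degrees(np.arctan2(d[1],d[0])))
# corners of rail, endplate, tray
pts=dict(endtopL=c(192,45,.05),endtopR=c(207,45,.05),endbotR=c(185,262,.05),trayR=c(656,105,.008),railR=c(632,362,.02),railL=c(157,308,.02),
 tabtopfar=c(550,98,.092),platenearR=c(543,283,.05),platefarR=c(556,200,.05),tabnearR=c(553,222,.092),tabfarR=c(562,98,.092),vN=c(702,341,.046),vF=c(732,165,.046))
# guide origin: end plate inner face y=.15, rail middle x=-.067
mid=(n1+n2)/2
yin=((pts['endtopR']+pts['endbotR'])/2)@ey
ox=mid@ex+.067; oy=yin-.15
O=ex*ox+ey*oy; print("O",O)
for k,p in pts.items(): print(k,p.round(4),"guide",((p-O)@ex).round(4),((p-O)@ey).round(4))
print("n1,n2 guide y",(n1-O)@ey,(n2-O)@ey)
print("s guide y",(s1-O)@ey,(s2-O)@ey, "carriage", [((c(x,y,.046)-O)@ey).round(4) for x,y in((518,330),(590,330))])
```

```text
[ 0.4255451  -0.15793231  0.026     ] [ 0.43050587 -0.10811925  0.026     ] 0.050059473614799115 [0.44347889 0.02163226 0.026     ] [ 0.41860006 -0.22562194  0.026     ]
yaw of guide +y 84.25421243244993
O [ 0.49497994 -0.13684071  0.        ]
endtopL [0.5789 0.0159 0.05  ] guide 0.0682 0.1604
endtopR [0.579  0.0074 0.05  ] guide 0.0692 0.1519
endbotR [0.4555 0.016  0.05  ] guide -0.0546 0.1481
trayR [ 0.5543 -0.251   0.008 ] guide 0.0705 -0.1077
railR [ 0.4051 -0.2356  0.02  ] guide -0.0796 -0.1073
railL [0.4319 0.0345 0.02  ] guide -0.08 0.1642
tabtopfar [ 0.5438 -0.1857  0.092 ] guide 0.0535 -0.0437
platenearR [ 0.4464 -0.184   0.05  ] guide -0.0436 -0.0517
platefarR [ 0.4929 -0.1911  0.05  ] guide 0.0034 -0.0542
tabnearR [ 0.4759 -0.1875  0.092 ] guide -0.0139 -0.0523
tabfarR [ 0.5439 -0.1923  0.092 ] guide 0.0542 -0.0502
vN [ 0.4158 -0.2724  0.046 ] guide -0.0652 -0.1428
vF [ 0.5145 -0.2901  0.046 ] guide 0.0347 -0.1505
n1,n2 guide y -0.027937095259618485 0.022122352183276274
s guide y -0.09598194137189221 0.15252076457239136 carriage [np.float64(-0.0408), np.float64(-0.0805)]
```

```bash
cat >> h.py <<'E'
from scipy.spatial.transform import Rotation as R
from workcell import monitor
O=np.array([.4950,-.1368,0]);a=np.radians(84.25)
ey=np.array([np.cos(a),np.sin(a),0]);ex=np.array([np.sin(a),-np.cos(a),0])
G=lambda x,y,z:O+x*ex+y*ey+np.array([0,0,z])
def delta(P):
    s=monitor.read_state();Rc=R.from_rotvec(s["tcp_rot"])
    ts=[]
    for sgn in(1,-1):   # tool z along +-guide y, x down
        x=np.array([0,0,-1.]);z=sgn*ey;y=np.cross(z,x)
        ts.append((Rc.inv()*R.from_matrix(np.c_[x,y,z])).as_rotvec())
    t=min(ts,key=np.linalg.norm)
    print("t",s["time"],"shift",Rc.inv().apply(P-s["tool_pos"]).round(4),"turn",t.round(3),"w",round(s["width"],2),
      "guide",[round(float((s["tool_pos"]-O)@e),4) for e in(ex,ey)],s["tool_pos"][2].round(4),"F",s["wrist_force"].round(1))
    return Rc.as_matrix().round(3)
E
python3 - <<'E'
from h import *
print(delta(G(.010,-.100,.2)))
print(G(.01,-.1,.2))
print("box corner",ray("top",390,190,.12),ray("top",245,228,.12))
E
```

```text
t 0.1 shift [ 0.0306 -0.254  -0.3532] turn [-1.046e+00 -1.000e-03  2.000e-03] w 1.0 guide [-0.1682, -0.4969] 0.23 F [-0.2 -0.7  0.5]
[[-0.001  0.412 -0.911]
 [ 0.002 -0.911 -0.412]
 [-1.    -0.002 -0.   ]]
[ 0.49493088 -0.23729873  0.2       ]
box corner [ 0.67727878 -0.26646771  0.12      ] [0.58933742 0.04699384 0.12      ]
```

Request:
jog_arm:
  rows:
    - [0,-0.02,-0.03,-0.09,0,0,0]
    - [0,-0.04,-0.06,-0.18,0,0,0]
    - [0,-0.065,-0.09,-0.27,0,0,0]
    - [0,-0.085,-0.12,-0.36,0,0,0]
    - [0,-0.105,-0.15,-0.45,0,0,0]
    - [0,-0.13,-0.18,-0.54,0,0,0]
    - [0,-0.15,-0.21,-0.63,0,0,0]
    - [0.005,-0.17,-0.24,-0.72,0,0,0]
    - [0.01,-0.19,-0.265,-0.81,0,0,0]
    - [0.02,-0.21,-0.295,-0.9,0,0,0]
    - [0.03,-0.235,-0.325,-0.99,0,0,0]
    - [0.03,-0.25,-0.345,-1.046,0,0,0]
    - [0.03,-0.254,-0.353,-1.046,0,0,0]
    - [0.03,-0.254,-0.353,-1.046,0,0,0]
    - [0.03,-0.254,-0.353,-1.046,0,0,0]

```text
time: 1.6
tool_pos: [0.4947, -0.2381, 0.2007]
tcp_rot: [1.283, 1.162, -1.283]
wrist_force: [0.5, 0.2, 0.5]
width: -0.001
```

Run:
```python
from h import *
import cv2
delta(G(.010,-.100,.058))
im=imaging.read_camera("scene");im2=imaging.read_camera("top")
cv2.imwrite("pics/scene1.png",np.hstack([cv2.resize(im[180:380,200:400],(600,600)),]))
cv2.imwrite("pics/top1.png",cv2.resize(im2[168:338,215:445],None,fx=3.4,fy=3.4))
for P in [G(.01,-.054,.069),G(.01,-.1,.2)]: print(proj("scene",P),proj("top",P))
```

```text
t 1.6 shift [ 0.1427  0.0003 -0.0007] turn [-0.    -0.001  0.001] w -0.0 guide [0.0099, -0.1008] 0.2007 F [0.5 0.2 0.5]
[312.55837912 270.27846793] [354.24277111 273.62521361]
[325.75425803 208.63303334] [380.45273149 267.86513169]
```

View pics/scene1.png

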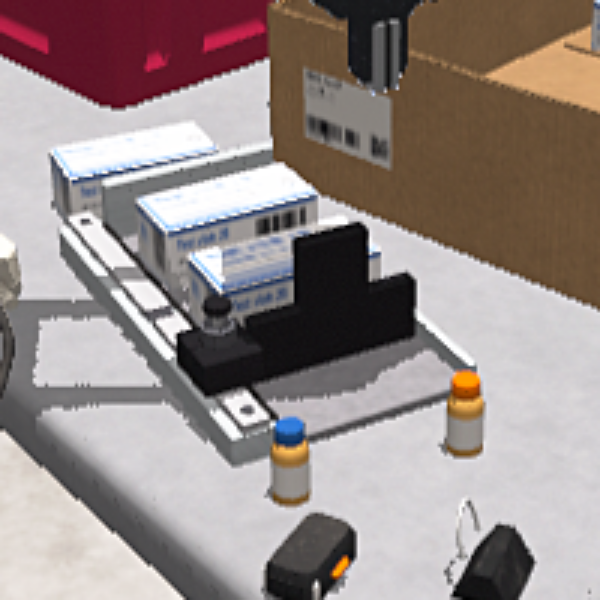

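The scene view now shows the stop clearly. The tab's top edge runs from crop (296, 240) to (367, 226), and the knob is at crop (217, 308). I'll check the face position from this view.

Run:
```python
from h import *
g=lambda p:[round(float((p-O)@e),4) for e in(ex,ey)]
for x,y,z in((297,241,.092),(367,227,.092),(414,279,.05),(250,325,.05)): print(g(ray("scene",200+x/3,180+y/3,z)))
```

```text
[-0.0128, -0.0493]
[0.0291, -0.0537]
[0.0599, -0.0544]
[-0.0457, -0.0546]
```

Request:
jog_arm:
  rows:
    - [0.03,0,0,0,0,0,0]
    - [0.06,0,0,0,0,0,0]
    - [0.09,0,0,0,0,0,0]
    - [0.12,0,0,0,0,0,0]
    - [0.14,0,0,0,0,0,0]
    - [0.143,0,0,0,0,0,0]
    - [0.143,0,0,0,0,0,0]

```text
time: 2.4
tool_pos: [0.4937, -0.239, 0.0575]
tcp_rot: [1.285, 1.161, -1.285]
wrist_force: [-0.4, -0.8, 0.6]
width: -0.002
```

Request:
jog_arm:
  rows:
    - [0,0,-0.01,0,0,0,0]
    - [0,0,-0.02,0,0,0,0]
    - [0,0,-0.028,0,0,0,0]
    - [0,0,-0.032,0,0,0,0]
    - [0,0,-0.036,0,0,0,0]
    - [0,0,-0.039,0,0,0,0]
    - [0,0,-0.042,0,0,0,0]
    - [0,0,-0.044,0,0,0,0]
    - [0,0,-0.044,0,0,0,0]

```text
time: 3.3
tool_pos: [0.4984, -0.1951, 0.0575]
tcp_rot: [1.286, 1.161, -1.285]
wrist_force: [-0.4, -0.2, -0.7]
width: -0.001
```

Run:
```python
from h import *
delta(G(.01,.017,.058))
```

```text
t 3.3 shift [-0.0003  0.0006 -0.0747] turn [-0.003 -0.002  0.002] w -0.0 guide [0.0092, -0.0577] 0.0575 F [-0.4 -0.2 -0.7]
```

Request:
jog_arm:
  rows:
    - [0,0,-0.002,0,0,0,0]
    - [0,0,-0.004,0,0,0,0]
    - [0,0,-0.006,0,0,0,0]

```text
time: 3.6
tool_pos: [0.499, -0.1891, 0.0575]
tcp_rot: [1.285, 1.161, -1.285]
wrist_force: [-0.7, -2.1, 0.7]
width: -0.002
```

Run:
```python
from h import *
import cv2
delta(G(.01,.017,.058))
im=imaging.read_camera("scene")
cv2.imwrite("pics/scene2.png",cv2.resize(im[180:380,200:400],(600,600)))
```

```text
t 3.6 shift [-0.0004  0.0006 -0.0686] turn [-0.003 -0.002  0.002] w -0.0 guide [0.0092, -0.0516] 0.0575 F [-0.7 -2.1  0.7]
```

View pics/scene2.png

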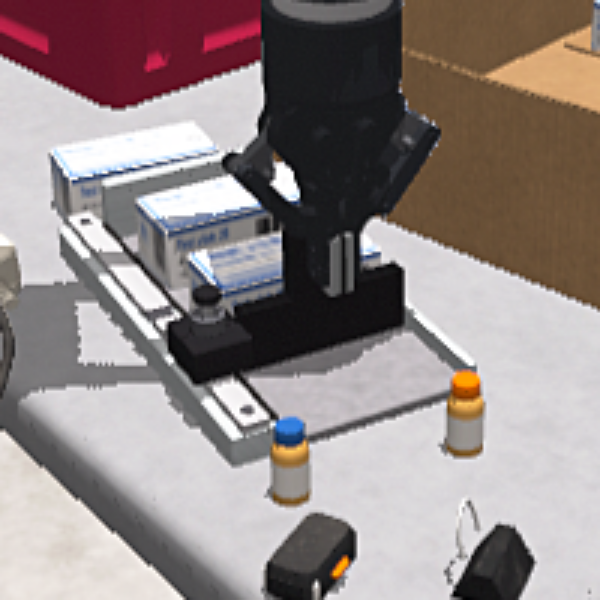

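The fingers are touching the tab: the plate corner moved from crop (414, 279) to (403, 268), and rubbing is about 2 N. I'll work out the stop's value and push on.

Run:
```python
from h import *
g=lambda p:[round(float((p-O)@e),4) for e in(ex,ey)]
for x,y,z in((404,268,.05),(243,310,.05)): print(g(ray("scene",200+x/3,180+y/3,z)))
```

```text
[0.0613, -0.0403]
[-0.0423, -0.038]
```

Request:
jog_arm:
  rows:
    - [0,0,-0.002,0,0,0,0]
    - [0,0,-0.004,0,0,0,0]
    - [0,0,-0.006,0,0,0,0]
    - [0,0,-0.008,0,0,0,0]
    - [0,0,-0.01,0,0,0,0]
    - [0,0,-0.012,0,0,0,0]

```text
time: 4.25
tool_pos: [0.5002, -0.1766, 0.0575]
tcp_rot: [1.286, 1.162, -1.285]
wrist_force: [-1.1, -1.3, 1.2]
width: -0.002
```

Request:
jog_arm:
  rows:
    - [0,0,-0.0015,0,0,0,0]
    - [0,0,-0.003,0,0,0,0]

```text
time: 4.45
tool_pos: [0.5005, -0.1735, 0.0575]
tcp_rot: [1.286, 1.162, -1.285]
wrist_force: [-1.0, -2.1, 0.3]
width: -0.001
```

Request:
jog_arm:
  rows:
    - [0,0,-0.0015,0,0,0,0]
    - [0,0,-0.003,0,0,0,0]

```text
time: 4.65
tool_pos: [0.5006, -0.17, 0.0573]
tcp_rot: [1.286, 1.162, -1.285]
wrist_force: [0.2, 0.5, 0.2]
width: 0.002
```

Request:
jog_arm:
  rows:
    - [0,0,-0.0015,0,0,0,0]
    - [0,0,-0.003,0,0,0,0]

```text
time: 4.85
tool_pos: [0.5008, -0.1683, 0.0573]
tcp_rot: [1.283, 1.161, -1.286]
wrist_force: [-1.6, -8.3, -0.8]
width: -0.002
```

Request:
jog_arm:
  rows:
    - [0,0,-0.001,0,0,0,0]
    - [0,0,-0.002,0,0,0,0]
    - [0,0,-0.003,0,0,0,0]

```text
time: 5.15
tool_pos: [0.501, -0.1669, 0.0573]
tcp_rot: [1.28, 1.159, -1.287]
wrist_force: [-0.6, -8.1, -0.9]
width: 0.001
```

Request:
jog_arm:
  rows:
    - [0,0,-0.0015,0,0,0,0]
    - [0,0,-0.003,0,0,0,0]
    - [0,0,-0.0045,0,0,0,0]
    - [0,0,-0.006,0,0,0,0]

```text
time: 5.55
tool_pos: [0.5015, -0.1609, 0.0573]
tcp_rot: [1.28, 1.159, -1.287]
wrist_force: [-0.8, -2.5, -0.4]
width: 0.001
```

Past the first notch; the dip came at y ≈ -0.170. I expect the second dip near y ≈ -0.120.

Request:
jog_arm:
  rows:
    - [0,0,-0.0025,0,0,0,0]
    - [0,0,-0.005,0,0,0,0]
    - [0,0,-0.0075,0,0,0,0]
    - [0,0,-0.01,0,0,0,0]
    - [0,0,-0.0125,0,0,0,0]
    - [0,0,-0.015,0,0,0,0]
    - [0,0,-0.0175,0,0,0,0]
    - [0,0,-0.02,0,0,0,0]
    - [0,0,-0.0225,0,0,0,0]
    - [0,0,-0.025,0,0,0,0]
    - [0,0,-0.027,0,0,0,0]
    - [0,0,-0.029,0,0,0,0]
    - [0,0,-0.031,0,0,0,0]
    - [0,0,-0.033,0,0,0,0]

```text
time: 6.95
tool_pos: [0.5049, -0.1279, 0.0572]
tcp_rot: [1.28, 1.159, -1.287]
wrist_force: [-1.8, -3.3, 2.2]
width: -0.002
```

Request:
jog_arm:
  rows:
    - [0,0,-0.001,0,0,0,0]
    - [0,0,-0.002,0,0,0,0]
    - [0,0,-0.003,0,0,0,0]

```text
time: 7.25
tool_pos: [0.5052, -0.1249, 0.0572]
tcp_rot: [1.28, 1.159, -1.287]
wrist_force: [-3.2, -2.5, 2.1]
width: -0.001
```

Request:
jog_arm:
  rows:
    - [0,0,-0.001,0,0,0,0]
    - [0,0,-0.002,0,0,0,0]

```text
time: 7.45
tool_pos: [0.5056, -0.1224, 0.0571]
tcp_rot: [1.282, 1.159, -1.287]
wrist_force: [0.5, -0.2, -0.2]
width: 0.0
```

Request:
jog_arm:
  rows:
    - [0,0,-0.001,0,0,0,0]

```text
time: 7.55
tool_pos: [0.5058, -0.1208, 0.0569]
tcp_rot: [1.283, 1.16, -1.286]
wrist_force: [0.6, -0.4, 1.0]
width: 0.004
```

Dip felt (0 N at y -0.122). I'll probe 1 mm to confirm, then back off.

Request:
jog_arm:
  rows:
    - [0,0,-0.001,0,0,0,0]

```text
time: 7.65
tool_pos: [0.5059, -0.1197, 0.0568]
tcp_rot: [1.282, 1.16, -1.286]
wrist_force: [-1.4, -5.2, 0.4]
width: -0.003
```

Request:
jog_arm:
  rows:
    - [0,0,0.005,0,0,0,0]
    - [0,0,0.015,0,0,0,0]
    - [0,0,0.025,0,0,0,0]
    - [0,0,0.03,0,0,0,0]
    - [-0.03,0,0.03,0,0,0,0]
    - [-0.06,0,0.03,0,0,0,0]
    - [-0.1,0,0.03,0,0,0,0]
    - [-0.14,0,0.03,0,0,0,0]
    - [-0.16,0,0.05,0,0,0,0]
    - [-0.16,0,0.08,0,0,0,0]
    - [-0.16,0,0.11,0,0,0,0]
    - [-0.16,0,0.13,0,0,0,0]
    - [-0.16,0,0.13,0,0,0,0]

```text
time: 8.95
tool_pos: [0.4925, -0.2515, 0.2171]
tcp_rot: [1.284, 1.157, -1.289]
wrist_force: [0.3, 0.7, -0.1]
width: 0.002
```

Run:
```python
from h import *
import cv2
im=imaging.read_camera("scene");im2=imaging.read_camera("top")
cv2.imwrite("pics/both3.png",np.vstack([cv2.resize(im[220:320,200:340],None,fx=4,fy=3.99)[:,:560],])) 
cv2.imwrite("pics/scene3.png",cv2.resize(im[180:380,200:400],(600,600)))
cv2.imwrite("pics/top3.png",cv2.resize(im2[228:338,215:415],None,fx=4,fy=4,interpolation=cv2.INTER_CUBIC))
```

```text
(no output)
```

View pics/scene3.png

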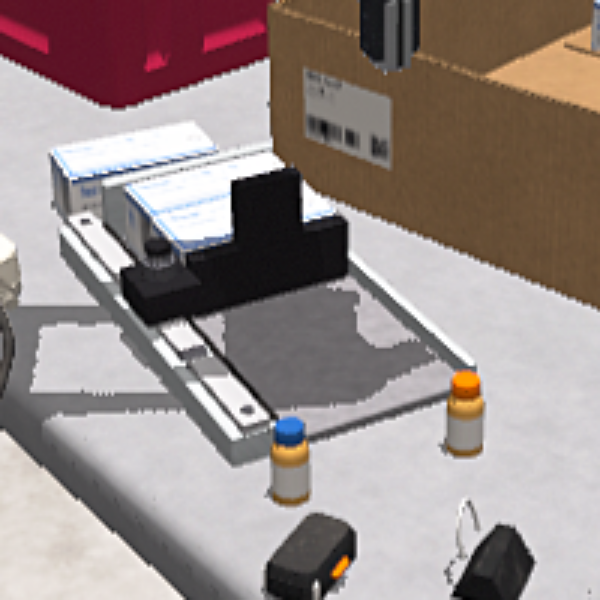

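View pics/top3.png

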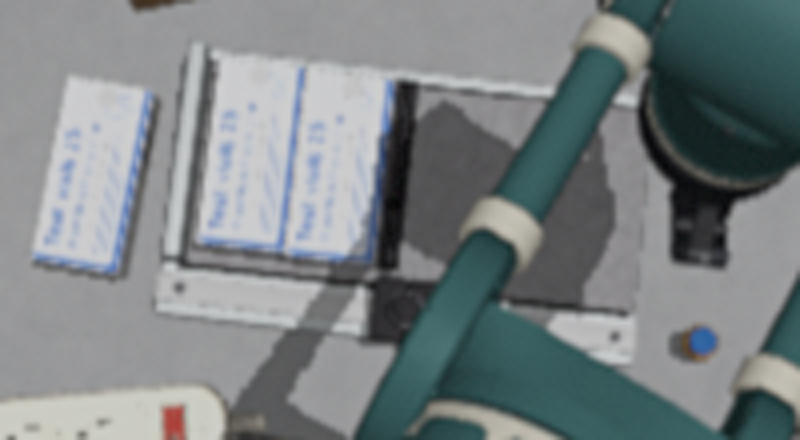

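The row is closed up with a gap left before the end plate, and the vials and spare carton are where they were. The pin knob sits lower in the carriage than before. I'll check the stop's value, then hand in.

Run:
```python
from h import *
from workcell import finish_job
for x,y in((348,217),(192,249)):
    p=ray("scene",200+x/3,180+y/3,.05); print("q",round(float((p-O)@ey)+.067,4))
print(monitor.read_state()["wrist_force"]); finish_job()
```

```text
q 0.0997
q 0.1088
[0.01394095 0.19418016 0.03244733]
the job is handed in; nothing more can be done
```

The job is handed in. With the gripper shut, I pushed the stop along its rail with the fingertips, through the first notch and into the second. I then backed the arm off and raised it clear.

**Agrees with the second notch:**
- **First notch:** the push dipped to about 0 N near y = -0.170 m. Leaving it took about 8 N.
- **Second notch:** the push dipped again about 48 mm farther on, close to the known 50 mm spacing. A 1 mm test push after it met 5 N, so the pin was holding.
- **Fingertip position:** at the last push it put the stop at about 0.095.
- **Last pictures:** both cartons lie flat and closed up, with a visible gap before the end plate. The pin knob looks lower than before. The nearby things I could see had not moved: the spare carton, both vials, and the scanner and clip. I did not re-check the gel bottle or the stapler.
- **Arm clear:** the wrist force was about 0 N with the arm raised.

**Disagrees:** a rough estimate from two corner pixels picked by eye in the last scene picture gave 0.100 and 0.109. The two differ by 9 mm, so I relied on the force and position readings instead. I did not look again to settle it. At 0.105 the cartons would jam, and the picture shows a gap.

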